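# Feel out the can in a closed sample drum and stand it in the lane

## Task

A can stands hidden in one of the three bays of the closed round drum on the right: turn the lid to bring its opening round, feel for the can, lift it straight out and stand it upright in the middle of the blue pad in the can lane on the left. Then turn the lid back so that the drum is fully closed, its opening at the front over the blank plate. Never tip the can or disturb the two cans in the lane, and leave the low caps in the drum and the tape roll where they are.

Things in the scene. Friction and masses are not known exactly. Their poses are not given: they have to be found in the camera images.
- drum_axis (a point): Fixed round grey drum, 232 mm outer diameter, wall 6 mm; this point is on its axis at the lid's top face, 189 mm above the table. Axes turn with the drum: -x to its front, +y to its left. Bay floor 56 mm above the table; a hub of 28 mm radius fills the middle.
- lid (a joint): Angle in rad of the flat opaque lid about the drum axis, anticlockwise from above positive; 0 = closed, opening at the drum's front. Turns either way (limits -7, 7) with about 1.5 N of drag at the edge, may coast a little if turned fast, and stays where left. 5 mm thick, top face 189 mm above the table. The lid is turned by pushing an orange bar sideways from within the opening.
- opening (a point): Middle of the lid's opening, 70 mm from the axis, 189 mm above the table; turns with the lid. The opening is a sector, 56 deg to each side of this point, 28 to 109 mm from the axis. An orange bar stands along each straight edge: 10 mm wide, middle line 58.5 deg from the opening's middle, top 197 mm above the table.
- closed_place (a point): Fixed point at the drum's front (-x), 70 mm from the axis, 189 mm above the table, where the middle of the opening lies when closed. Below it a dark fixed blank plate, top 183 mm above the table, 61 deg to each side of the front, shuts the opening: fingers cannot pass there.
- bay_left (a point): Middle of the left bay, 70 mm from the drum axis, 115 deg round from the front; the point lies 178 mm above the table, the level of the top of a can standing there.
- bay_far (a point): The same for the far bay, 180 deg round from the front. The tall can seamer stands beside this end of the drum: it fills x over 0.55 m, y from -0.19 to 0.10 m, over 1 m high (its lever reaches x = 0.51 m), so carry the can round its front.
- bay_right (a point): The same for the right bay, 115 deg round from the front on the other side.
- sample_centre (a point): Centre (half-way up) of the hidden white drink can, 66 mm diameter, 122 mm tall, 0.26 to 0.48 kg, z axis along the can. At the start it stands in one of the three bays, its axis within 6 mm of the bay's middle, its top 178 mm above the table. It can be gripped round the body near its top.
- cap_a: Pale steel-grey ferrule cap, 50 mm diameter, 10 mm high, lying on the floor of one bay; stays in the drum. Origin under its centre.
- cap_b: A second such cap in another bay; stays in the drum.
- pad_top (a point): Middle of the top of the fixed blue pad, 70 mm along the lane (its y axis) by 74 mm across, 7 mm above the table: the gap for the can. It lies in one of three places, 88 mm apart, in a fixed aluminium lane of 100 x 280 mm with a 4 mm bed and two rails 30 mm high, 88 mm apart inside.
- lane_can_a_centre (a point): Centre of a white can (66 mm diameter, 122 mm tall) standing loose in the lane on its bed, z axis along the can.
- lane_can_b_centre (a point): The same for the other can in the lane.
- tape_roll: Brown tape roll, 101 mm diameter, 48 mm high, lying loose behind the drum, to the right of the seamer; origin under its centre; a bystander.
- sample_can: The hidden can as a body (for contact and rest); origin under its centre.
Mind the look-alikes: they are no part of the job. What is shaped like the part that bears lane_can_a_centre but red is not meant.

How it is judged (in metres and radians):
On the way, in this order (a step that is already met when the one before it is completed fails the run):
1. the opening of the lid is brought over the can (horizontal distance between opening and sample_centre below 0.045 m and height (world z) of sample_centre below 0.13 m), for 0.1 s.
2. the can is lifted upright clear of the drum (height (world z) of sample_centre above 0.27 m and angle between sample_centre's own z axis and vertical below 0.35 rad), for 0.1 s.
3. the can stands on the blue pad, let go (horizontal distance between sample_centre and pad_top below 0.018 m and angle between sample_centre's own z axis and vertical below 0.08 rad and height (world z) of sample_centre below 0.074 m and contact force between the fingers and sample_can below 0.2 N), for 0.2 s.
At the end, for the whole second after the job is handed in: The can stands upright (0.08 rad), at rest and released on the blue pad, within 18 mm of its middle; both lane cans upright, within 15 mm of where they were; both caps in the drum; the lid at rest, the middle of its opening within 12 mm of the closed place (horizontal distance between sample_centre and pad_top below 0.018 m and angle between each of sample_centre, lane_can_a_centre, lane_can_b_centre's own z axis and vertical below 0.08 rad and height (world z) of sample_centre between 0.062 and 0.074 m and linear speed of sample_can below 0.02 m/s and horizontal distance between opening and closed_place below 0.012 m and velocity of joint lid between -0.05 and 0.05 rad/s and distance of each of lane_can_a_centre, lane_can_b_centre from where it was at the start of the episode below 0.015 m and height (world z) of each of cap_a, cap_b below 0.08 m and horizontal distance between each of cap_a, cap_b and drum_axis below 0.12 m); the robot touches nothing.
It fails at once if the sample can is tipped over or dropped (angle between sample_centre's own z axis and vertical above 0.7 rad or height (world z) of sample_centre below 0.03 m).
It fails at once if a can in the lane is tipped or shoved away (angle between any of lane_can_a_centre, lane_can_b_centre's own z axis and vertical above 0.4 rad or distance of any of lane_can_a_centre, lane_can_b_centre from where it was at the start of the episode above 0.04 m).
It fails at once if a cap is taken out of the drum (height (world z) of any of cap_a, cap_b above 0.17 m).
It fails at once if the tape roll is moved (distance of tape_roll from where it was at the start of the episode above 0.03 m).
It also fails if it takes over 72 s, if anything falls off the work surface, if the arm or the gripper's body presses on something with over 40 N, if the wrist force passes 120 N, or if a joint passes its speed limit or range.

## Robot

A 6-joint arm with a two-finger parallel gripper is mounted at the origin on a cart in front of the work surface, level with it; the furniture and walls round the work are solid. World frame = base frame: x ahead of the robot, y to its left, z up, the work surface at z = 0. Lengths are in mm, angles in degrees, forces in N, time in s.
With the tool pointing down it reaches from about 300 to 850 mm from the base axis. Payload 4.2 kg.
Tool frame: the origin (TCP) lies on the mounting face of the last link; the fingertips stand 191 mm ahead of it and the grasp point (between the pads) lies 172 mm ahead of it; z points along the fingers, y is the direction in which the jaws open and shut (so a half turn about z gives the same grasp; the last joint's range is limited). The gripper opens to 91 mm and grips with 3 to 60 N. Pads are 32 mm wide; open, the fingers measure 118 mm over their backs; the gripper's body (76 mm by 178 mm) begins 60 mm behind the grasp point.
Start: joints at [-70.417, 18.312, 89.639, -0, 72.044, -1.146], TCP at [203.524, -537.774, 404.776] pointing down, gripper open.
Joint ranges: [-177.97, 177.97], [-48.28, 115.42], [12.27, 149.76], [-77.06, 257.06], [2.81, 150.46], [-146.56, 146.56]. Speed limits (degrees/s): [147.25, 147.25, 180, 180, 180, 180].

## Interface

Orientations are given as [roll, pitch, yaw] about the fixed x, y, z axes, in that order (R = Rz(yaw) Ry(pitch) Rx(roll)).
In Python, from workcell import env gives the robot as it stands.
- The arm moves only by the shell command python3 -m handwheel 'ROWS' [FORCE]. ROWS is JSON, a list of rows, each an object with "gripper": the opening in per cent of the stroke, from 0 (shut) to 100 (fully open); "travel": the shift along the tool's x, y, z in m, a list of three; "twist": the turn about the tool's z in rad. In form: [{"gripper": gripper, "travel": [x, y, z], "twist": twist}, ...]. A call has 1 to 5 rows; each row shifts and turns the commanded pose from where the row before left it, along the tool's axes as they then stand; what a row does not reach is not made up. A row lasts 1/12 s, in which the tool goes at most 41.7 mm and 7.16 degrees, less where a joint would pass 70% of its speed; a pose out of reach is approached as far as the arm can. A call with a gripper value outside its range is refused whole. The fingers move at their own pace and stop on an object; FORCE is the grip in N (left out, the last holds). Time passes only in rows, so rows that do not move let the fingers close. It gives the time, the measured TCP pose, the force and the opening at its end, in the units of the state.
- env.state(): the state, without advancing time (a new reading comes with each control period).
- env.grab_frame(name): name is "side" or "top" or "wrist"; returns a dict with "frame" (384x512x3 uint8, red, green, blue), "intrinsics" (3x3 intrinsics, pixels), "extrinsics" (4x4, takes a point from camera to world coordinates). Camera axes: x right, y down, z forward; pixel columns grow to the right and rows downward; lengths in mm; the calibration is good to about 2 mm. A picture is of the moment at which its call begins. There is no depth.
- env.job_done(): hands the job in, once; it reports no verdict.
Trained networks look in the newest picture that a camera, given by its name, has taken for a name from the list of things; names that differ only in an ending like _2 or _b are one class to them, and where a whole thing is asked for, a point or a joint stands for the part that bears it (a point fixed in the world has none). Each returns a list of dicts, best first, with "confidence" (0 to 1); they miss things now and then, are a little off and sometimes report something else, mostly with a low value. They report only what shows in the picture. A call takes as long as a camera call. They do not tell look-alikes from the thing itself.
- env.trace(camera, thing): "pixels" (384x512 bool, what is visible of it) and "uv" ([column, row] in pixels, amid what is visible of it).
- env.pinpoint(camera, thing): "uv" ([column, row] in pixels: a listed point, or the origin of a listed thing).
The state is a dict: "time_s": time; "qpos": joint angles; "qvel": joint speeds; "effort": joint torques, N m; "ee_pos": TCP position; "ee_rot": TCP orientation; "force": force on the tool from outside, world axes, zero at the start; "torque": the same for the moment, N m; "gripper_width": finger opening in mm.
Only numpy, scipy, OpenCV 4.12 (cv2) and the standard library are available. Lean on these libraries where they do the work, as an engineer would, in place of code of your own. Each camera call takes 0.05 s, during which the arm holds its last target. There are 200 camera calls.

## Working session

There is one attempt and no reset: what is moved stays moved. The work goes in short steps, Python scripts to look and compute and a shell command to move; the robot and the scene stay as the last step left them, time stands still between calls to the robot, and variables do not carry over. Pictures are saved under pics/ and viewed, about 8 in all and at most 12, crops included, and the job is handed in when it is done.

```bash
ls; mkdir -p pics
python3 - <<'E'
from workcell import env
import cv2,numpy as np
print(env.state())
ims=[]
for c in ("top","side"):
    f=env.grab_frame(c); cv2.imwrite(f"pics/{c}0.png",f["frame"][:,:,::-1]); np.savez(f"{c}.npz",K=f["intrinsics"],E=f["extrinsics"])
    print(c,f["intrinsics"],f["extrinsics"])
    for t in ("drum_axis","opening","closed_place","pad_top","lane_can_a_centre","bay_left","bay_far","bay_right","tape_roll"):
        print(t,[(np.round(d["uv"],1).tolist(),round(d["confidence"],2)) for d in env.pinpoint(c,t)][:4])
E
```

```text
pics
{'time_s': 0.0, 'qpos': array([-7.04143141e+01,  1.83520938e+01,  8.97064258e+01,  5.29103617e-04,
        7.20428205e+01, -1.14561171e+00]), 'qvel': array([ 0.02361063,  0.00827646, -0.09350273,  0.04186809,  0.01539317,
        0.01876775]), 'effort': array([ 2.18844660e-03, -4.12457657e+01, -2.31970632e+01,  7.31473952e-02,
        4.57364798e-02, -1.43874754e-04]), 'ee_pos': array([ 203.49206557, -537.61419901,  403.9153033 ]), 'ee_rot': array([-1.79898690e+02, -2.52906887e-03,  2.07311318e+01]), 'force': array([ 0.29855659,  0.12773778, -0.35040883]), 'torque': array([ 0.04213578, -0.02459784,  0.03955788]), 'gripper_width': 91.0725094315677}
top [[429.60281233   0.         255.76770164]
 [  0.         429.60281233 187.18396899]
 [  0.           0.           1.        ]] [[-6.12471073e-02 -9.70498060e-01  2.33200144e-01  3.10842180e+02]
 [-9.98117904e-01  5.88324488e-02 -1.73029776e-02 -3.16927232e+01]
 [ 3.07277068e-03 -2.33820996e-01 -9.72274807e-01  1.19368065e+03]
 [ 0.00000000e+00  0.00000000e+00  0.00000000e+00  1.00000000e+00]]
drum_axis [([137.9, 251.7], 0.36)]
open
[... 346 characters left out ...]
.81103169 200.72717287]
 [  0.           0.           1.        ]] [[-1.68152745e-01  5.35561286e-01 -8.27586106e-01  1.79612760e+03]
 [ 9.85749603e-01  9.53844859e-02 -1.38562335e-01  1.67710167e+02]
 [ 4.73025299e-03 -8.39092312e-01 -5.43968488e-01  9.62372314e+02]
 [ 0.00000000e+00  0.00000000e+00  0.00000000e+00  1.00000000e+00]]
drum_axis [([183.4, 170.1], 0.7)]
opening [([185.8, 158.6], 0.83)]
closed_place [([182.5, 160.4], 0.89)]
pad_top [([163.7, 181.4], 0.59), ([304.4, 217.9], 0.55)]
lane_can_a_centre [([324.6, 205.6], 0.9), ([258.7, 199.7], 0.59)]
bay_left [([201.3, 179.8], 0.57)]
bay_far [([180.9, 187.3], 0.71)]
bay_right [([163.1, 180.3], 0.74)]
tape_roll [([161.0, 256.4], 0.57)]
```

Run:
```python
import cv2,numpy as np
a=cv2.imread("pics/top0.png");b=cv2.imread("pics/side0.png")
cv2.imwrite("pics/v1.png",cv2.resize(a[90:360,90:450],None,fx=2.2,fy=2.2,interpolation=cv2.INTER_CUBIC))
cv2.imwrite("pics/v2.png",cv2.resize(b[60:330,90:450],None,fx=2.2,fy=2.2,interpolation=cv2.INTER_CUBIC))
```

```text
(no output)
```

View pics/v1.png

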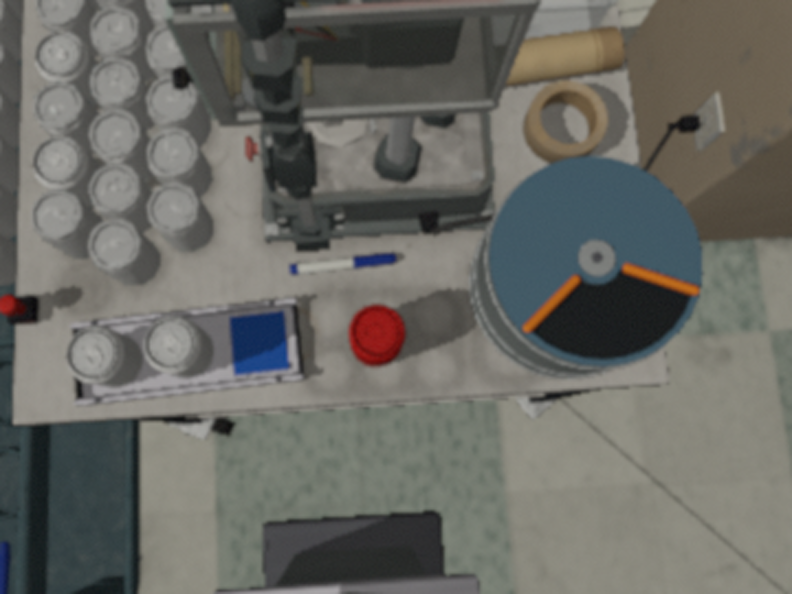

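View pics/v2.png

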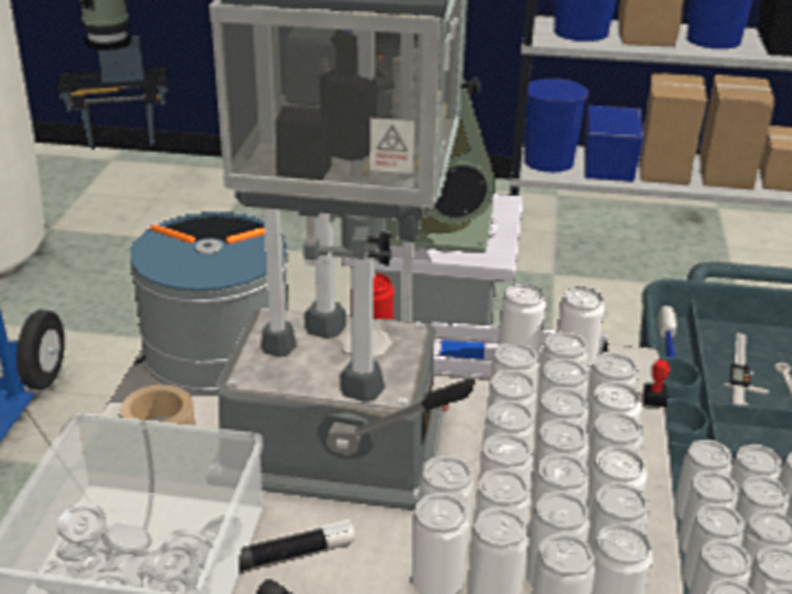

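The top view shows the drum at right, with the lid centre at crop (597,258) and the opening facing front with its orange bars. The lane is at left with the blue pad at its right end, crop (260,343), and two cans. The red look-alike can stands at (377,335), between the lane and the drum. The side view shows the seamer and its lever, with the tape roll behind the drum.

```bash
cat > h.py <<'E'
import numpy as np,cv2
from workcell import env
C={c:(np.load(f"{c}.npz")["K"],np.load(f"{c}.npz")["E"]) for c in("top","side")}
def plane(uv,z,K,E):
    d=E[:3,:3]@np.linalg.solve(K,[uv[0],uv[1],1.]); o=E[:3,3]
    return o+d*(z-o[2])/d[2]
def proj(p,K,E):
    q=K@(E[:3,:3].T@(np.asarray(p,float)-E[:3,3])); return q[:2]/q[2]
def blob(m):
    n,l,s,c=cv2.connectedComponentsWithStats(m.astype(np.uint8)); o=np.argsort(-s[1:,4])+1
    return [(l==i,s[i,4],c[i]) for i in o]
E
python3 - <<'E'
from h import *
a=cv2.imread("pics/top0.png");h=cv2.cvtColor(a,cv2.COLOR_BGR2HSV)
K,E=C["top"]
m=cv2.inRange(h,(108,180,80),(125,255,255))>0
m[:, :180]=0
for b,s,c in blob(m)[:3]:
    if s>20:
        rect=cv2.minAreaRect(np.argwhere(b)[:,::-1].astype(np.float32)); bp=[plane(p,7,K,E) for p in cv2.boxPoints(rect)]
        print("blue",s,c,plane(c,7,K,E),np.round(bp,0).tolist())
m=cv2.inRange(h,(8,150,150),(22,255,255))>0
for b,s,c in blob(m)[:3]:
    rect=cv2.minAreaRect(np.argwhere(b)[:,::-1].astype(np.float32));print("or",s,c,plane(c,195,K,E),[np.round(plane(p,197,K,E)).tolist() for p in cv2.boxPoints(rect)])
print(h[int(90+200/2.2),int(90+600/2.2)], plane((361.4,207.3),189,K,E))
# lid fit
lo=h[int(90+200/2.2),int(90+600/2.2)].astype(int)
m=(np.abs(h.astype(int)-lo)<[6,40,30]).all(2); b=blob(m)[0][0]
cn=max(cv2.findContours(b.astype(np.uint8),0,cv2.CHAIN_APPROX_NONE)[0],key=len)[:,0]
P=np.array([plane(p,189,K,E)[:2] for p in cn]); 
from scipy.optimize import least_squares
r=least_squares(lambda q:np.hypot(*(P-q[:2]).T)-q[2],[P[:,0].mean(),P[:,1].mean(),113],loss="cauchy",f_scale=1.); print("lid",r.x,b.sum())
for t in ("lane_can_a_centre","tape_roll"): pass
# can tops in lane
g=a
for uv in ((171.8,245.2),(260.6,243.7)): print(plane(uv,65,K,E),plane(uv,122,K,E))
E
```

```text
blue 543 [207.46961326 245.51197053] [438.82394064  89.88371055   7.        ] [[470.0, 124.0, 7.0], [473.0, 61.0, 7.0], [408.0, 56.0, 7.0], [405.0, 119.0, 7.0]]
blue 42 [259.95238095 207.66666667] [535.69275599 -60.92001256   7.        ] [[538.0, -38.0, 7.0], [540.0, -83.0, 7.0], [533.0, -84.0, 7.0], [531.0, -38.0, 7.0]]
or 124 [389.77419355 216.59677419] [ 460.19038736 -360.04539732  195.        ] [[472.0, -320.0, 197.0], [479.0, -323.0, 197.0], [447.0, -399.0, 197.0], [441.0, -396.0, 197.0]]
or 95 [339.88421053 227.63157895] [ 441.32894496 -239.92978387  195.        ] [[418.0, -208.0, 197.0], [469.0, -269.0, 197.0], [465.0, -272.0, 197.0], [414.0, -211.0, 197.0]]
[100  92 100] [ 487.4439046  -297.53942396  189.        ]
lid [ 487.61972564 -295.41613135  113.57650794] 4382
[439.06455213 177.00632282  65.        ] [432.5891375  166.46672011 122.        ]
[428.81703259 -55.08830407  65.        ] [422.85913247 -53.90679351 122.        ]
```

```bash
R='{"gripper":0'
python3 -m handwheel '[{"gripper":0,"travel":[0,0,0],"twist":-0.121},{"gripper":0,"travel":[0,0,0],"twist":-0.121},{"gripper":0,"travel":[0,0,0],"twist":-0.121},{"gripper":0,"travel":[0,0,0],"twist":-0.121},{"gripper":0,"travel":[0,0,0],"twist":-0.121}]' 20
python3 -m handwheel '[{"gripper":0,"travel":[0,0,0],"twist":-0.121},{"gripper":0,"travel":[0,0,0],"twist":-0.121},{"gripper":0,"travel":[0,0,0],"twist":-0.121},{"gripper":0,"travel":[0,0,0],"twist":-0.121},{"gripper":0,"travel":[0,0,0],"twist":-0.121}]'
python3 -m handwheel '[{"gripper":0,"travel":[0.0206,0.0219,0],"twist":0},{"gripper":0,"travel":[0.0206,0.0219,0],"twist":0},{"gripper":0,"travel":[0.0206,0.0219,0],"twist":0},{"gripper":0,"travel":[0.0206,0.0219,0],"twist":0},{"gripper":0,"travel":[0.0206,0.0219,0],"twist":0}]'
python3 -m handwheel '[{"gripper":0,"travel":[0.0206,0.0219,0],"twist":0},{"gripper":0,"travel":[0.0206,0.0219,0],"twist":0},{"gripper":0,"travel":[0.0206,0.0219,0],"twist":0},{"gripper":0,"travel":[0.0206,0.0219,0],"twist":0},{"gripper":0,"travel":[0.0206,0.0219,0],"twist":0}]'
python3 -m handwheel '[{"gripper":0,"travel":[0,0,0],"twist":0},{"gripper":0,"travel":[0,0,0],"twist":0}]'
python3 - <<'E'
from h import *
f=env.grab_frame("wrist"); cv2.imwrite("pics/w1.png",f["frame"][:,:,::-1])
print(f["extrinsics"],f["intrinsics"])
E
```

```text
time_s: 1.42
ee_pos: [203.5, -537.8, 404.8]
ee_rot: [180.0, 0.0, 55.7]
force: [0.5, -0.6, -0.4]
gripper_width: 60.8
time_s: 1.83
ee_pos: [203.5, -537.8, 404.8]
ee_rot: [180.0, 0.0, 90.4]
force: [0.4, -0.8, 0.1]
gripper_width: 27.9
time_s: 2.25
ee_pos: [313.7, -433.6, 404.9]
ee_rot: [180.0, 0.0, 90.0]
force: [-0.2, -0.3, -0.1]
gripper_width: 0.3
time_s: 2.67
ee_pos: [423.2, -330.4, 404.9]
ee_rot: [180.0, 0.0, 90.1]
force: [1.0, -0.7, -0.2]
gripper_width: 0.7
time_s: 2.83
ee_pos: [423.2, -330.6, 404.7]
ee_rot: [-180.0, 0.0, 90.2]
force: [-1.5, -0.3, 0.5]
gripper_width: 0.3
[[ 9.99992345e-01  3.89755169e-03 -3.43774692e-04  4.21976276e+02]
 [ 3.65883823e-03 -9.62630511e-01 -2.70793487e-01 -2.53319567e+02]
 [-1.38635962e-03  2.70790156e-01 -9.62637403e-01  3.84746694e+02]
 [ 0.00000000e+00  0.00000000e+00  0.00000000e+00  1.00000000e+00]] [[296.6517118    0.         254.86016946]
 [  0.         296.6517118  190.45108895]
 [  0.           0.           1.        ]]
```

View pics/w1.png

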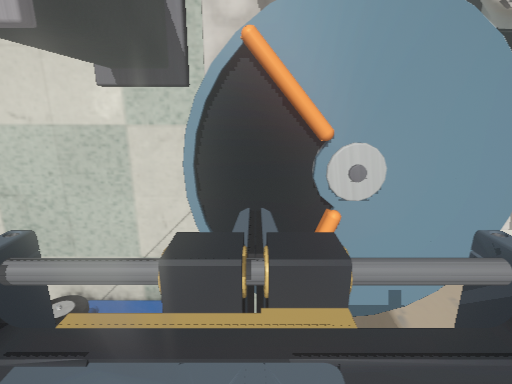

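The wrist view shows the fingertips at (255,215) over the dark opening, the hub at (357,172), and the left bar running from (248,33) to (327,134).

Run:
```python
from h import *
E=np.array([[9.99992345e-01,3.89755169e-03,-3.43774692e-04,4.21976276e+02],[3.65883823e-03,-9.62630511e-01,-2.70793487e-01,-2.53319567e+02],[-1.38635962e-03,2.70790156e-01,-9.62637403e-01,3.84746694e+02],[0,0,0,1]])
K=np.array([[296.65,0,254.86],[0,296.65,190.45],[0,0,1.]])
print(plane((357,172),190,K,E)); print(plane((251,34),197,K,E),plane((327,132),197,K,E))
c=np.array([488,-296.]);r=75
th=np.deg2rad(208+np.arange(0,41)*4.15)
P=np.c_[c[0]+r*np.cos(th),c[1]+r*np.sin(th)]
d=np.diff(np.round(P-P[0]),axis=0)
for i,x in enumerate(d): print(i,x[1],x[0],end=" | ")
```

```text
[ 490.28426584 -294.98596127  190.        ]
[ 419.35883942 -213.0946352   197.        ] [ 466.69365568 -268.14106514  197.        ]
0 -5.0 3.0 | 1 -4.0 3.0 | 2 -4.0 3.0 | 3 -4.0 4.0 | 4 -4.0 4.0 | 5 -4.0 4.0 | 6 -3.0 4.0 | 7 -3.0 5.0 | 8 -2.0 5.0 | 9 -2.0 5.0 | 10 -2.0 5.0 | 11 -1.0 5.0 | 12 -1.0 6.0 | 13 -1.0 5.0 | 14 0.0 6.0 | 15 0.0 5.0 | 16 1.0 5.0 | 17 1.0 6.0 | 18 1.0 5.0 | 19 2.0 5.0 | 20 2.0 5.0 | 21 3.0 5.0 | 22 3.0 5.0 | 23 3.0 4.0 | 24 3.0 4.0 | 25 4.0 4.0 | 26 4.0 4.0 | 27 4.0 3.0 | 28 5.0 3.0 | 29 5.0 3.0 | 30 4.0 2.0 | 31 6.0 2.0 | 32 5.0 2.0 | 33 5.0 1.0 | 34 5.0 1.0 | 35 6.0 0.0 | 36 5.0 0.0 | 37 6.0 0.0 | 38 5.0 -1.0 | 39 5.0 -1.0 |
```

```bash
python3 -m handwheel '[{"gripper":0,"travel":[0,0,0.009],"twist":0},{"gripper":0,"travel":[0,0,0.009],"twist":0},{"gripper":0,"travel":[0,0,0.007],"twist":0},{"gripper":0,"travel":[0,0,0],"twist":0}]'
python3 -m handwheel '[{"gripper":0,"travel":[-0.0042,0.0034,0],"twist":0},{"gripper":0,"travel":[-0.0042,0.0034,0],"twist":0},{"gripper":0,"travel":[-0.0042,0.0034,0],"twist":0},{"gripper":0,"travel":[-0.0042,0.0034,0],"twist":0},{"gripper":0,"travel":[-0.0042,0.0034,0],"twist":0}]'
python3 -m handwheel '[{"gripper":0,"travel":[-0.0028,0.0046,0],"twist":0},{"gripper":0,"travel":[-0.0028,0.0046,0],"twist":0},{"gripper":0,"travel":[-0.0028,0.0046,0],"twist":0},{"gripper":0,"travel":[-0.0028,0.0046,0],"twist":0},{"gripper":0,"travel":[-0.0028,0.0046,0],"twist":0}]'
python3 -m handwheel '[{"gripper":0,"travel":[-0.001,0.0054,0],"twist":0},{"gripper":0,"travel":[-0.001,0.0054,0],"twist":0},{"gripper":0,"travel":[-0.001,0.0054,0],"twist":0},{"gripper":0,"travel":[-0.001,0.0054,0],"twist":0},{"gripper":0,"travel":[-0.001,0.0054,0],"twist":0}]'
```

```text
time_s: 3.22
ee_pos: [421.3, -331.8, 377.4]
ee_rot: [-179.8, -0.2, 90.0]
force: [-1.1, 0.7, -0.9]
gripper_width: 0.4
time_s: 3.63
ee_pos: [439.9, -353.2, 380.0]
ee_rot: [180.0, 0.0, 90.1]
force: [-0.4, -0.2, -0.2]
gripper_width: 0.3
time_s: 4.05
ee_pos: [462.8, -366.6, 379.7]
ee_rot: [-180.0, -0.0, 90.1]
force: [-1.2, 0.5, 0.0]
gripper_width: 0.5
time_s: 4.47
ee_pos: [489.7, -371.5, 379.7]
ee_rot: [-179.9, -0.0, 90.1]
force: [-2.3, 1.3, 0.8]
gripper_width: -0.1
```

```bash
python3 -m handwheel '[{"gripper":0,"travel":[0.001,0.0052,0],"twist":0},{"gripper":0,"travel":[0.001,0.0052,0],"twist":0},{"gripper":0,"travel":[0.001,0.0052,0],"twist":0},{"gripper":0,"travel":[0.001,0.0052,0],"twist":0},{"gripper":0,"travel":[0.001,0.0052,0],"twist":0}]'
python3 -m handwheel '[{"gripper":0,"travel":[0.0028,0.0046,0],"twist":0},{"gripper":0,"travel":[0.0028,0.0046,0],"twist":0},{"gripper":0,"travel":[0.0028,0.0046,0],"twist":0},{"gripper":0,"travel":[0.0028,0.0046,0],"twist":0},{"gripper":0,"travel":[0.0028,0.0046,0],"twist":0}]'
python3 -m handwheel '[{"gripper":0,"travel":[0.0044,0.0034,0],"twist":0},{"gripper":0,"travel":[0.0044,0.0034,0],"twist":0},{"gripper":0,"travel":[0.0044,0.0034,0],"twist":0},{"gripper":0,"travel":[0.0044,0.0034,0],"twist":0},{"gripper":0,"travel":[0.0044,0.0034,0],"twist":0}]'
python3 -m handwheel '[{"gripper":0,"travel":[0.005,0.0016,0],"twist":0},{"gripper":0,"travel":[0.005,0.0016,0],"twist":0},{"gripper":0,"travel":[0.005,0.0016,0],"twist":0},{"gripper":0,"travel":[0.005,0.0016,0],"twist":0},{"gripper":0,"travel":[0.005,0.0016,0],"twist":0}]'
python3 - <<'E'
from h import *
f=env.grab_frame("wrist"); a=f["frame"][:,:,::-1];cv2.imwrite("pics/w2.png",a)
g=env.grab_frame("top")["frame"][:,:,::-1]; cv2.imwrite("pics/t2.png",g)
cv2.imwrite("pics/v4.png",np.hstack([cv2.resize(a,(400,300)),cv2.resize(g[130:310,280:460],(300,300))]))
E
```

```text
time_s: 4.88
ee_pos: [515.9, -366.4, 379.8]
ee_rot: [180.0, 0.0, 90.1]
force: [-2.6, -0.1, 0.7]
gripper_width: 0.7
time_s: 5.3
ee_pos: [538.8, -352.2, 379.9]
ee_rot: [180.0, 0.0, 90.1]
force: [-1.2, -1.0, 0.7]
gripper_width: 0.4
time_s: 5.72
ee_pos: [555.7, -330.0, 379.8]
ee_rot: [180.0, 0.0, 90.1]
force: [-2.1, -2.1, -0.6]
gripper_width: 0.5
time_s: 6.13
ee_pos: [563.4, -305.0, 379.9]
ee_rot: [180.0, 0.0, 90.1]
force: [-0.5, -3.1, 0.0]
gripper_width: 0.2
```

View pics/v4.png

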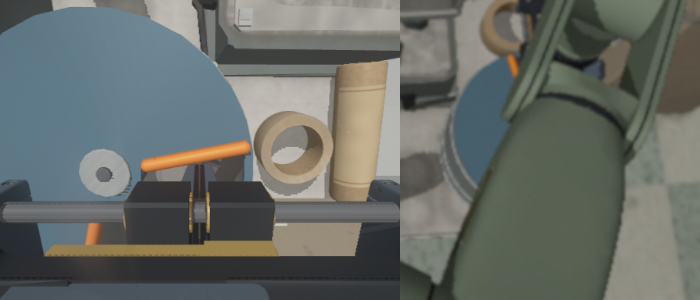

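The leading bar now lies at about 13°, next to the tape roll, with the drum interior partly visible behind the fingers. I'll push a little further, then lift off and look in.

```bash
python3 -m handwheel '[{"gripper":0,"travel":[0.0045,0,0],"twist":0},{"gripper":0,"travel":[0.0045,0,0],"twist":0},{"gripper":0,"travel":[0.004,0,0],"twist":0},{"gripper":0,"travel":[0.004,0,0],"twist":0},{"gripper":0,"travel":[0.003,0,0],"twist":0}]'
python3 -m handwheel '[{"gripper":0,"travel":[0.002,0,0],"twist":0},{"gripper":0,"travel":[-0.004,0,0],"twist":0},{"gripper":0,"travel":[-0.006,0,-0.020],"twist":0},{"gripper":0,"travel":[-0.015,-0.005,-0.025],"twist":0},{"gripper":0,"travel":[-0.025,-0.01,-0.025],"twist":0}]'
python3 -m handwheel '[{"gripper":0,"travel":[-0.025,-0.01,-0.025],"twist":0},{"gripper":0,"travel":[-0.025,-0.01,-0.025],"twist":0},{"gripper":0,"travel":[0,0,0],"twist":0}]'
python3 - <<'E'
from h import *
f=env.grab_frame("wrist"); a=f["frame"][:,:,::-1];cv2.imwrite("pics/w3.png",a)
np.savez("wrist3.npz",K=f["intrinsics"],E=f["extrinsics"])
for t in ("sample_centre","cap_a","opening","sample_can"): print(t,[(np.round(d["uv"],1).tolist(),round(d["confidence"],2)) for d in env.pinpoint("wrist",t)][:4])
E
```

```text
time_s: 6.65
ee_pos: [563.3, -285.0, 379.9]
ee_rot: [180.0, 0.0, 90.1]
force: [-0.4, -2.1, -0.1]
gripper_width: 0.9
time_s: 7.07
ee_pos: [549.1, -332.1, 449.8]
ee_rot: [-180.0, -0.2, 90.2]
force: [0.3, -0.6, -0.3]
gripper_width: 0.4
time_s: 7.32
ee_pos: [526.8, -387.1, 505.2]
ee_rot: [179.6, 0.4, 89.8]
force: [-0.1, -0.2, 1.0]
gripper_width: 0.4
sample_centre [([251.9, 132.3], 0.69)]
cap_a [([278.3, 80.3], 0.58), ([254.1, 132.3], 0.55)]
opening []
sample_can []
```

View pics/w3.png

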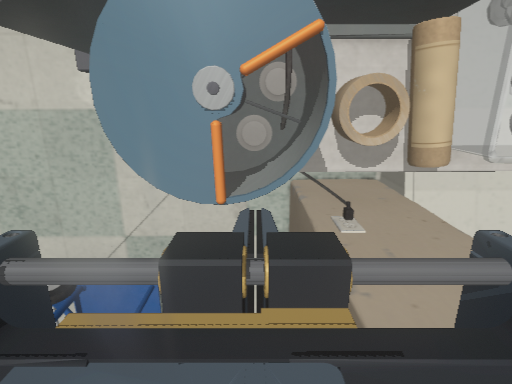

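Both low caps show, in the far bay at (278,80) and the right bay at (254,132). So the can is in the left bay. I'll keep turning the lid anticlockwise, with the fingers at a smaller radius to clear the seamer.

```bash
python3 - <<'E'
from h import *
K,E=[np.load("wrist3.npz")[k] for k in "KE"]
for uv,z in (((213,88),190),((243,70),197),((320,23),197),((215,124),197),((221,199),197),((278,80),66),((254,132),66)): 
    p=plane(uv,z,K,E);v=p[:2]-[489,-295.5];print(np.round(p),np.hypot(*v).round(),np.rad2deg(np.arctan2(v[1],v[0])).round(1))
c=np.array([489,-295.5]);r=62
th=np.deg2rad(-10+np.arange(0,7)*19.6)
P=np.c_[c[1]+r*np.sin(th),c[0]+r*np.cos(th)]
print(P[0],P[-1],np.round(np.diff(P,axis=0)/5,1).tolist())
E
python3 -m handwheel '[{"gripper":0,"travel":[0.0162,0.0046,0.01],"twist":0},{"gripper":0,"travel":[0.0162,0.0046,0.01],"twist":0},{"gripper":0,"travel":[0.0162,0.0046,0.01],"twist":0},{"gripper":0,"travel":[0.0162,0.0046,0.01],"twist":0},{"gripper":0,"travel":[0.0162,0.0046,0.01],"twist":0}]'
python3 -m handwheel '[{"gripper":0,"travel":[0,0,0.015],"twist":0},{"gripper":0,"travel":[0,0,0.015],"twist":0},{"gripper":0,"travel":[0,0,0.015],"twist":0},{"gripper":0,"travel":[0,0,0.015],"twist":0},{"gripper":0,"travel":[0,0,0.015],"twist":0}]'
python3 -m handwheel '[{"gripper":0,"travel":[0,0,0],"twist":0}]'
```

```text
[ 489. -295.  190.] 1.0 104.8
[ 517. -280.  197.] 32.0 28.8
[ 585. -242.  197.] 110.0 29.2
[ 490. -327.  197.] 32.0 -87.8
[ 493. -402.  197.] 107.0 -87.7
[ 560. -279.   66.] 73.0 13.4
[ 528. -346.   66.] 64.0 -52.9
[-306.26618702  550.05808069] [-236.4021786   470.25306677] [[4.2, 0.0], [4.0, -1.4], [3.3, -2.7], [2.2, -3.6], [0.9, -4.1], [-0.6, -4.2]]
time_s: 7.98
ee_pos: [551.7, -300.4, 447.9]
ee_rot: [-179.9, -0.1, 90.1]
force: [0.2, 0.5, 0.3]
gripper_width: 0.3
time_s: 8.4
ee_pos: [551.4, -300.9, 372.8]
ee_rot: [-179.9, -0.1, 90.2]
force: [-0.2, -0.0, 0.8]
gripper_width: 0.3
time_s: 8.48
ee_pos: [550.8, -300.8, 370.2]
ee_rot: [-179.6, -0.3, 90.1]
force: [-0.3, -0.7, -0.3]
gripper_width: 0.2
```

```bash
python3 -m handwheel '[{"gripper":0,"travel":[0,0,-0.009],"twist":0},{"gripper":0,"travel":[0.004,0,0],"twist":0},{"gripper":0,"travel":[0.004,0,0],"twist":0},{"gripper":0,"travel":[0.004,0,0],"twist":0},{"gripper":0,"travel":[0.0035,-0.0005,0],"twist":0}]'
python3 -m handwheel '[{"gripper":0,"travel":[0.004,-0.0014,0],"twist":0},{"gripper":0,"travel":[0.004,-0.0014,0],"twist":0},{"gripper":0,"travel":[0.004,-0.0014,0],"twist":0},{"gripper":0,"travel":[0.004,-0.0014,0],"twist":0},{"gripper":0,"travel":[0.004,-0.0014,0],"twist":0}]'
python3 -m handwheel '[{"gripper":0,"travel":[0.0033,-0.0027,0],"twist":0},{"gripper":0,"travel":[0.0033,-0.0027,0],"twist":0},{"gripper":0,"travel":[0.0033,-0.0027,0],"twist":0},{"gripper":0,"travel":[0.0033,-0.0027,0],"twist":0},{"gripper":0,"travel":[0.0033,-0.0027,0],"twist":0}]'
python3 -m handwheel '[{"gripper":0,"travel":[0.0022,-0.0036,0],"twist":0},{"gripper":0,"travel":[0.0022,-0.0036,0],"twist":0},{"gripper":0,"travel":[0.0022,-0.0036,0],"twist":0},{"gripper":0,"travel":[0.0022,-0.0036,0],"twist":0},{"gripper":0,"travel":[0.0022,-0.0036,0],"twist":0}]'
python3 -m handwheel '[{"gripper":0,"travel":[0.0009,-0.0041,0],"twist":0},{"gripper":0,"travel":[0.0009,-0.0041,0],"twist":0},{"gripper":0,"travel":[0.0009,-0.0041,0],"twist":0},{"gripper":0,"travel":[0.0009,-0.0041,0],"twist":0},{"gripper":0,"travel":[0.0009,-0.0041,0],"twist":0}]'
python3 -m handwheel '[{"gripper":0,"travel":[-0.0006,-0.0042,0],"twist":0},{"gripper":0,"travel":[-0.0006,-0.0042,0],"twist":0},{"gripper":0,"travel":[-0.0006,-0.0042,0],"twist":0},{"gripper":0,"travel":[-0.0006,-0.0036,0],"twist":0},{"gripper":0,"travel":[-0.0006,-0.003,0],"twist":0}]'
```

```text
time_s: 8.9
ee_pos: [550.8, -286.5, 384.6]
ee_rot: [179.9, 0.1, 90.1]
force: [-0.4, -4.0, 1.0]
gripper_width: 0.6
time_s: 9.32
ee_pos: [543.6, -266.7, 384.0]
ee_rot: [180.0, 0.0, 90.0]
force: [-0.2, -3.0, 1.1]
gripper_width: 0.5
time_s: 9.73
ee_pos: [530.0, -250.0, 383.7]
ee_rot: [180.0, -0.0, 90.1]
force: [0.8, -2.2, 1.7]
gripper_width: 0.5
time_s: 10.15
ee_pos: [511.9, -239.2, 383.8]
ee_rot: [180.0, -0.0, 90.0]
force: [1.5, -1.6, 1.2]
gripper_width: 0.2
time_s: 10.57
ee_pos: [491.7, -235.1, 384.1]
ee_rot: [179.9, 0.1, 90.1]
force: [4.1, -2.7, 2.4]
gripper_width: 0.6
time_s: 10.98
ee_pos: [472.1, -237.9, 383.8]
ee_rot: [-180.0, -0.0, 90.0]
force: [3.4, -0.7, 2.1]
gripper_width: 0.4
```

```bash
python3 -m handwheel '[{"gripper":0,"travel":[-0.002,0.006,0],"twist":0},{"gripper":0,"travel":[-0.005,0.006,-0.024],"twist":0},{"gripper":0,"travel":[-0.010,0.006,-0.024],"twist":0},{"gripper":0,"travel":[-0.015,0.01,-0.024],"twist":0},{"gripper":0,"travel":[0,0,-0.024],"twist":0}]'
python3 -m handwheel '[{"gripper":90,"travel":[0,0,0],"twist":0},{"gripper":90,"travel":[0,0,0],"twist":0}]'
python3 - <<'E'
from h import *
f=env.grab_frame("wrist"); a=f["frame"][:,:,::-1];cv2.imwrite("pics/w4.png",a)
np.savez("wrist4.npz",K=f["intrinsics"],E=f["extrinsics"])
for t in ("sample_centre","sample_can"): print(t,[(np.round(d["uv"],1).tolist(),round(d["confidence"],2)) for d in env.pinpoint("wrist",t)][:4])
E
```

```text
time_s: 11.4
ee_pos: [501.3, -271.5, 479.2]
ee_rot: [-179.8, -0.1, 90.0]
force: [-0.0, 0.1, -0.3]
gripper_width: 0.4
time_s: 11.57
ee_pos: [500.4, -270.0, 479.8]
ee_rot: [-179.9, -0.0, 90.0]
force: [-0.4, 1.1, -0.8]
gripper_width: 11.2
sample_centre []
sample_can [([261.8, 133.9], 0.58)]
```

View pics/w4.png

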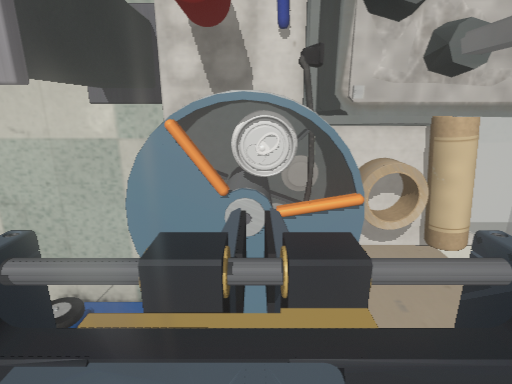

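The can is in the left bay, its top at (264,145) and well inside the opening. The bars run from (168,123) to (223,190) and from (278,212) to (360,200). A thin dark rod from the knob at (312,55) to (308,200) appears to hang over the drum, so I'll triangulate it before descending.

Run:
```python
from h import *
from scipy.optimize import least_squares
W3=[np.load("wrist3.npz")[k] for k in "KE"];W4=[np.load("wrist4.npz")[k] for k in "KE"];T=C["top"]
def tri(o):
    r=least_squares(lambda p:np.concatenate([proj(p,*c)-uv for uv,c in o]),[510,-240,300]);return r.x.round(),r.fun.round(1)
print("rodend top+w4",tri([((312.7,187.7),T),((307,198),W4)]))
print("rodend w3+w4",tri([((283,127),W3),((307,198),W4)]))
print("rodend 3",tri([((312.7,187.7),T),((283,127),W3),((307,198),W4)]))
print("knob",tri([((90+430/2.2,90+220/2.2),T),((312,55),W4)]))
a=cv2.imread("pics/w4.png");g=cv2.GaussianBlur(cv2.cvtColor(a,6),(3,3),0)
h=cv2.HoughCircles(g[90:200,200:330],cv2.HOUGH_GRADIENT,1,30,param1=120,param2=18,minRadius=24,maxRadius=42)
print("circ",h)
for uv in ((264,145),(262,134)): print(plane(uv,178,*W4))
if h is not None:
  for x,y,r in h[0][:3]: p=plane((x+200,y+90),178,*W4); print(p, r*(W4[1][2,3]-178)/296.65)
for q in (((168,123),(223,190)),((360,200),(278,212))):
  for u in q: p=plane(u,197,*W4);v=p[:2]-[489,-295.5];print(np.hypot(*v).round(),np.rad2deg(np.arctan2(v[1],v[0])).round(1))
b=cv2.imread("pics/top0.png");cv2.imwrite("pics/v6.png",np.hstack([cv2.resize(a[20:220,220:380],(480,600),interpolation=2),cv2.resize(b[150:250,270:340],(320,457),interpolation=2)[:457] .copy() if 0 else cv2.copyMakeBorder(cv2.resize(b[150:250,270:323],(318,600),interpolation=2),0,0,0,2,0)]))
```

```text
rodend top+w4 (array([ 446., -115.,  700.]), array([  4.2, -17.6,  11.7,   4.6]))
rodend w3+w4 (array([ 583., -346.,  -33.]), array([ 3.3, -0.7, -3.3,  0.7]))
rodend 3 (array([ 608., -348., -178.]), array([ 32.6,   3.8,   7.3,  -4.2,  -2.5, -17.7]))
knob (array([ 568., -131.,   66.]), array([ 0. ,  0.1,  0.1, -0. ]))
circ [[[64.5 54.5 24.5]]]
[ 507.32694482 -227.04218171  178.        ]
[ 505.36530663 -216.78416335  178.        ]
[ 507.79559271 -226.57112525  178.        ] 23.275438688228476
111.0 126.1
35.0 123.5
109.0 10.6
33.0 14.5
```

View pics/v6.png

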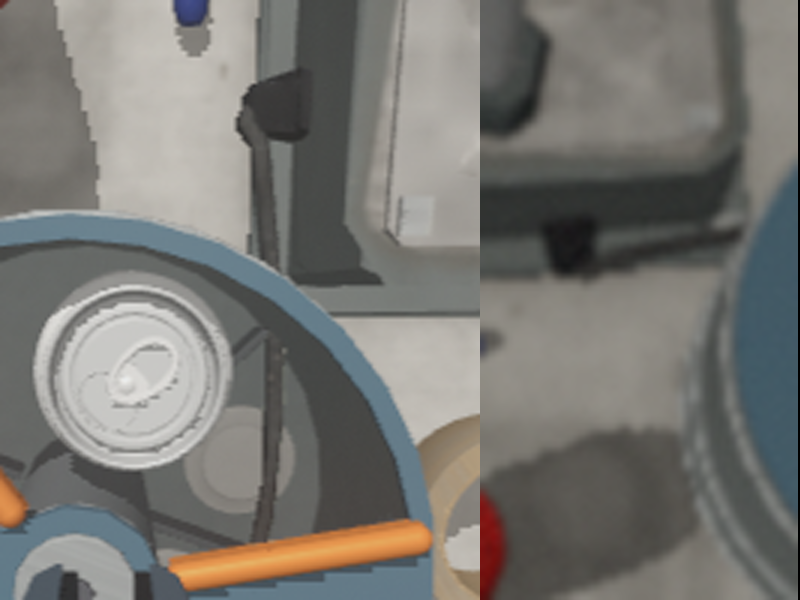

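The rod passes behind the drum's rim, low down on the far side, so it isn't in the way. The can top is at about (507.5, −227), as the bay geometry predicts. The opening's middle is at about 68.5°, so I'll nudge the leading bar a few degrees with the open fingers above the can, then descend.

```bash
python3 -m handwheel '[{"gripper":88,"travel":[0,0,0],"twist":0.0873},{"gripper":88,"travel":[0,0,0],"twist":0.0873},{"gripper":88,"travel":[0,0,0],"twist":0.0873},{"gripper":88,"travel":[0,0,0],"twist":0},{"gripper":88,"travel":[0,0,0],"twist":0}]'
python3 -m handwheel '[{"gripper":88,"travel":[0.0087,0.0007,0],"twist":0},{"gripper":88,"travel":[0.0087,0.0007,0],"twist":0},{"gripper":88,"travel":[0.0087,0.0007,0],"twist":0},{"gripper":88,"travel":[0.0087,0.0007,0],"twist":0},{"gripper":88,"travel":[0.0087,0.0007,0],"twist":0}]'
python3 -m handwheel '[{"gripper":88,"travel":[0,0,0.02],"twist":0},{"gripper":88,"travel":[0,0,0.02],"twist":0},{"gripper":88,"travel":[0,0,0.02],"twist":0},{"gripper":88,"travel":[0,0,0],"twist":0}]'
```

```text
time_s: 12.13
ee_pos: [500.4, -269.8, 478.6]
ee_rot: [-179.8, -0.0, 75.2]
force: [-0.2, -0.4, 0.0]
gripper_width: 56.3
time_s: 12.55
ee_pos: [515.5, -227.6, 479.8]
ee_rot: [180.0, -0.0, 75.1]
force: [-0.6, -0.0, -0.2]
gripper_width: 79.8
time_s: 12.88
ee_pos: [514.6, -227.7, 416.0]
ee_rot: [-179.6, -0.1, 75.1]
force: [-0.4, 0.3, 0.1]
gripper_width: 80.3
```

```bash
python3 -m handwheel '[{"gripper":88,"travel":[0,0,0.013],"twist":0},{"gripper":88,"travel":[0,0,0.012],"twist":0},{"gripper":88,"travel":[0,0,0.011],"twist":0},{"gripper":88,"travel":[0,0,0],"twist":0}]'
python3 -m handwheel '[{"gripper":88,"travel":[0,-0.0045,0],"twist":0},{"gripper":88,"travel":[0,-0.0045,0],"twist":0},{"gripper":88,"travel":[0,-0.0045,0],"twist":0},{"gripper":88,"travel":[0,-0.0045,0],"twist":0},{"gripper":88,"travel":[0,-0.004,0],"twist":0}]'
python3 -m handwheel '[{"gripper":88,"travel":[0,0.007,0],"twist":0},{"gripper":88,"travel":[0,0.007,0],"twist":0},{"gripper":88,"travel":[0,0,0],"twist":0},{"gripper":88,"travel":[0,0,0],"twist":0}]'
```

```text
time_s: 13.22
ee_pos: [515.1, -228.3, 382.7]
ee_rot: [-179.8, -0.0, 75.1]
force: [0.9, 0.4, 0.1]
gripper_width: 80.0
time_s: 13.63
ee_pos: [493.4, -223.0, 384.5]
ee_rot: [179.9, 0.0, 75.0]
force: [1.4, 0.0, 0.8]
gripper_width: 80.1
time_s: 13.97
ee_pos: [508.1, -227.0, 383.6]
ee_rot: [180.0, 0.0, 75.1]
force: [-0.8, -0.2, 0.7]
gripper_width: 79.9
```

```bash
python3 -m handwheel '[{"gripper":88,"travel":[0,0,0.011],"twist":0},{"gripper":88,"travel":[0,0,0.011],"twist":0},{"gripper":88,"travel":[0,0,0.011],"twist":0},{"gripper":88,"travel":[0,0,0.011],"twist":0},{"gripper":88,"travel":[0,0,0.011],"twist":0}]'
python3 -m handwheel '[{"gripper":60,"travel":[0,0,0],"twist":0},{"gripper":60,"travel":[0,0,0],"twist":0},{"gripper":60,"travel":[0,0,0],"twist":0},{"gripper":60,"travel":[0,0,0],"twist":0},{"gripper":60,"travel":[0,0,0],"twist":0}]' 25
python3 -m handwheel '[{"gripper":60,"travel":[0,0,0],"twist":0},{"gripper":60,"travel":[0,0,0],"twist":0}]'
```

```text
time_s: 14.38
ee_pos: [507.5, -226.8, 328.1]
ee_rot: [-180.0, 0.0, 75.1]
force: [0.1, 0.3, -0.5]
gripper_width: 80.6
time_s: 14.8
ee_pos: [507.4, -226.7, 328.8]
ee_rot: [-180.0, 0.0, 75.1]
force: [-0.4, -1.0, -3.4]
gripper_width: 66.3
time_s: 14.97
ee_pos: [507.3, -226.8, 328.8]
ee_rot: [-180.0, 0.0, 75.0]
force: [1.2, -0.9, -3.3]
gripper_width: 66.4
```

```bash
python3 -m handwheel '[{"gripper":60,"travel":[0,0,-0.012],"twist":0},{"gripper":60,"travel":[0,0,-0.018],"twist":0},{"gripper":60,"travel":[0,0,-0.018],"twist":0},{"gripper":60,"travel":[0,0,-0.018],"twist":0},{"gripper":60,"travel":[0,0,-0.018],"twist":0}]'
python3 -m handwheel '[{"gripper":60,"travel":[0,0,-0.02],"twist":0},{"gripper":60,"travel":[0,0,-0.02],"twist":0},{"gripper":60,"travel":[0,0,-0.02],"twist":0},{"gripper":60,"travel":[0,0,-0.02],"twist":0},{"gripper":60,"travel":[0,0,-0.016],"twist":0}]'
python3 -m handwheel '[{"gripper":60,"travel":[0,0,0],"twist":0},{"gripper":60,"travel":[0,0,0],"twist":0}]'
```

```text
time_s: 15.38
ee_pos: [507.2, -226.7, 413.5]
ee_rot: [-180.0, -0.0, 75.1]
force: [0.2, 0.2, -4.2]
gripper_width: 66.0
time_s: 15.8
ee_pos: [507.2, -226.7, 510.3]
ee_rot: [179.9, 0.0, 75.1]
force: [0.4, 0.0, -3.0]
gripper_width: 66.0
time_s: 15.97
ee_pos: [507.3, -226.7, 509.0]
ee_rot: [179.9, 0.0, 75.0]
force: [-0.7, 0.8, -4.1]
gripper_width: 65.9
```

```bash
python3 -m handwheel '[{"gripper":60,"travel":[-0.0057,-0.0212,0],"twist":0},{"gripper":60,"travel":[-0.0057,-0.0212,0],"twist":0},{"gripper":60,"travel":[-0.0057,-0.0212,0],"twist":0},{"gripper":60,"travel":[-0.0057,-0.0212,0],"twist":0},{"gripper":60,"travel":[-0.0057,-0.0212,0],"twist":0}]'
python3 -m handwheel '[{"gripper":60,"travel":[0,0,0],"twist":-0.0873},{"gripper":60,"travel":[0,0,0],"twist":-0.0873},{"gripper":60,"travel":[0,0,0],"twist":-0.0873},{"gripper":60,"travel":[0,0,0],"twist":0}]'
```

```text
time_s: 16.38
ee_pos: [396.4, -226.7, 506.7]
ee_rot: [-179.8, -0.1, 75.1]
force: [0.4, 0.2, -3.3]
gripper_width: 66.0
time_s: 16.72
ee_pos: [397.2, -226.8, 507.1]
ee_rot: [-179.8, -0.1, 90.1]
force: [0.5, -0.1, -4.6]
gripper_width: 66.2
```

```bash
python3 -m handwheel '[{"gripper":60,"travel":[0.018,0,0],"twist":0},{"gripper":60,"travel":[0.026,0,0],"twist":0},{"gripper":60,"travel":[0.03,0,0],"twist":0},{"gripper":60,"travel":[0.03,0,0],"twist":0},{"gripper":60,"travel":[0.03,0,0],"twist":0}]'
python3 -m handwheel '[{"gripper":60,"travel":[0.03,0,0],"twist":0},{"gripper":60,"travel":[0.03,0,0],"twist":0},{"gripper":60,"travel":[0.03,0,0],"twist":0},{"gripper":60,"travel":[0.024,0,0],"twist":0},{"gripper":60,"travel":[0.014,0,0],"twist":0}]'
python3 -m handwheel '[{"gripper":60,"travel":[0,0,0],"twist":0},{"gripper":60,"travel":[0,0,0],"twist":0}]'
python3 - <<'E'
from h import *
f=env.grab_frame("wrist"); a=f["frame"][:,:,::-1];cv2.imwrite("pics/w5.png",a)
np.savez("wrist5.npz",K=f["intrinsics"],E=f["extrinsics"])
K,E=f["intrinsics"],f["extrinsics"]
m=cv2.inRange(cv2.cvtColor(a,40),(108,180,60),(125,255,255))>0
b,s,c=blob(m)[0]; print(s,c,plane(c,7,K,E)); rect=cv2.minAreaRect(np.argwhere(b)[:,::-1].astype(np.float32)); print([plane(p,7,K,E).round().tolist() for p in cv2.boxPoints(rect)])
for z in (200,300,400,500): print(z,plane((231,202),z,*C["top"]))
E
```

```text
time_s: 17.13
ee_pos: [397.1, -91.8, 507.4]
ee_rot: [-179.9, -0.0, 89.9]
force: [1.2, -0.2, -4.5]
gripper_width: 66.1
time_s: 17.55
ee_pos: [396.9, 37.2, 507.5]
ee_rot: [-179.9, -0.1, 90.0]
force: [0.2, -1.2, -3.9]
gripper_width: 66.2
time_s: 17.72
ee_pos: [397.2, 35.5, 507.8]
ee_rot: [-179.9, 0.0, 90.1]
force: [-0.6, 0.1, -3.5]
gripper_width: 65.9Traceback (most recent call last):
  File "<stdin>", line 6, in <module>
IndexError: list index out of range
```

View pics/w5.png

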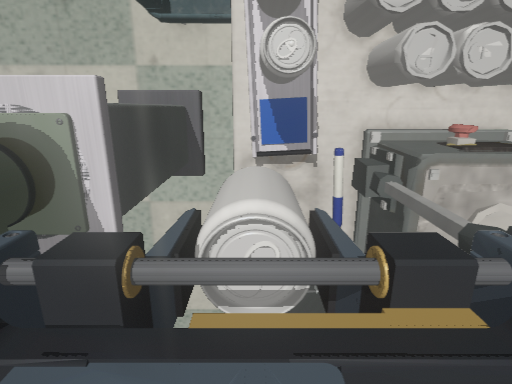

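The pad is clear at about (283,121), with a lane can behind it at (290,45). The seamer's lever ends in a black knob at about (368,178).

Run:
```python
from h import *
from scipy.optimize import least_squares
a=cv2.imread("pics/w5.png");W=[np.load("wrist5.npz")[k] for k in "KE"];h=cv2.cvtColor(a,40);print(h[121,283])
m=cv2.inRange(h,(105,130,60),(128,255,255))>0; m[:,340:]=0;m[:,:240]=0;m[165:]=0
b,s,c=blob(m)[0];print(s,c,plane(c,7,*W))
rect=cv2.minAreaRect(np.argwhere(b)[:,::-1].astype(np.float32)); print([plane(p,7,*W).round().tolist() for p in cv2.boxPoints(rect)])
for uw in ((357,180),(368,178)):
  for ut in ((228,200),(233,200)):
    r=least_squares(lambda p:np.r_[proj(p,*C["top"])-ut,proj(p,*W)-uw],[510,50,300]);print(uw,ut,r.x.round(),r.fun.round(1))
hh=cv2.HoughCircles(cv2.cvtColor(a,6)[0:90,240:340],cv2.HOUGH_GRADIENT,1,30,param1=120,param2=18,minRadius=18,maxRadius=36);print(hh)
print(plane((290,43),126,*W))
```

```text
[111 141 119]
2018 [283.40386521 120.29930624] [439.76802006  92.37219052   7.        ]
[[402.0, 124.0, 7.0], [473.0, 128.0, 7.0], [480.0, 59.0, 7.0], [406.0, 55.0, 7.0]]
(357, 180) (228, 200) [535.  19.  97.] [ 1.8  3.1  1.6 -0.7]
(357, 180) (233, 200) [547.  10.  62.] [ 0.8  1.4  0.8 -0.3]
(368, 178) (228, 200) [543.  23. 110.] [-0.3 -0.5 -0.3  0.1]
(368, 178) (233, 200) [554.  15.  77.] [-1.5 -2.3 -1.3  0.6]
[[[48.5 47.5 29.9]]]
[434.03237666 181.06537854 126.        ]
```

```bash
python3 -m handwheel '[{"gripper":60,"travel":[0.0111,0.00846,0],"twist":0},{"gripper":60,"travel":[0.0111,0.00846,0],"twist":0},{"gripper":60,"travel":[0.0111,0.00846,0],"twist":0},{"gripper":60,"travel":[0.0111,0.00846,0],"twist":0},{"gripper":60,"travel":[0.0111,0.00846,0],"twist":0}]'
python3 -m handwheel '[{"gripper":60,"travel":[0,0,0],"twist":0},{"gripper":60,"travel":[0,0,0.02],"twist":0},{"gripper":60,"travel":[0,0,0.02],"twist":0},{"gripper":60,"travel":[0,0,0.02],"twist":0},{"gripper":60,"travel":[0,0,0.02],"twist":0}]'
python3 -m handwheel '[{"gripper":60,"travel":[0,0,0.02],"twist":0},{"gripper":60,"travel":[0,0,0.02],"twist":0},{"gripper":60,"travel":[0,0,0.02],"twist":0},{"gripper":60,"travel":[0,0,0],"twist":0},{"gripper":60,"travel":[0,0,0],"twist":0}]'
```

```text
time_s: 18.18
ee_pos: [440.7, 91.4, 508.5]
ee_rot: [-180.0, 0.0, 90.0]
force: [-0.1, -0.5, -3.8]
gripper_width: 65.9
time_s: 18.6
ee_pos: [439.7, 90.7, 427.8]
ee_rot: [-180.0, 0.0, 90.1]
force: [-0.2, -0.5, -4.0]
gripper_width: 65.7
time_s: 19.02
ee_pos: [439.7, 90.6, 368.3]
ee_rot: [-179.9, 0.0, 90.1]
force: [0.9, 0.4, -3.4]
gripper_width: 65.5
```

```bash
python3 -m handwheel '[{"gripper":60,"travel":[0,0,0.018],"twist":0},{"gripper":60,"travel":[0,0,0.018],"twist":0},{"gripper":60,"travel":[0,0,0.018],"twist":0},{"gripper":60,"travel":[0,0,0.016],"twist":0},{"gripper":60,"travel":[0,0,0.006],"twist":0}]'
python3 -m handwheel '[{"gripper":60,"travel":[0,0,0.004],"twist":0},{"gripper":60,"travel":[0,0,0.004],"twist":0},{"gripper":60,"travel":[0,0,0.003],"twist":0},{"gripper":60,"travel":[0,0,0],"twist":0},{"gripper":60,"travel":[0,0,0],"twist":0}]'
```

```text
time_s: 19.43
ee_pos: [439.9, 90.6, 292.4]
ee_rot: [-180.0, 0.0, 90.1]
force: [-0.8, 0.4, -3.2]
gripper_width: 65.7
time_s: 19.85
ee_pos: [439.9, 90.6, 282.3]
ee_rot: [179.9, -0.0, 90.1]
force: [0.8, 0.4, -3.5]
gripper_width: 65.8
```

```bash
python3 -m handwheel '[{"gripper":60,"travel":[0,0,0.001],"twist":0},{"gripper":60,"travel":[0,0,0.001],"twist":0},{"gripper":60,"travel":[0,0,0],"twist":0},{"gripper":60,"travel":[0,0,0],"twist":0}]'
python3 -m handwheel '[{"gripper":60,"travel":[0,0,0.001],"twist":0},{"gripper":60,"travel":[0,0,0],"twist":0},{"gripper":60,"travel":[0,0,0],"twist":0}]'
```

```text
time_s: 20.18
ee_pos: [439.7, 90.5, 279.8]
ee_rot: [180.0, 0.0, 90.1]
force: [-0.2, -0.2, -3.4]
gripper_width: 65.9
time_s: 20.43
ee_pos: [439.8, 90.5, 279.7]
ee_rot: [180.0, 0.0, 90.1]
force: [-1.1, -1.7, 5.5]
gripper_width: 65.9
```

```bash
python3 -m handwheel '[{"gripper":90,"travel":[0,0,0],"twist":0},{"gripper":90,"travel":[0,0,0],"twist":0},{"gripper":90,"travel":[0,0,0],"twist":0},{"gripper":90,"travel":[0,0,0],"twist":0},{"gripper":90,"travel":[0,0,0],"twist":0}]'
python3 -m handwheel '[{"gripper":90,"travel":[0,0,-0.006],"twist":0},{"gripper":90,"travel":[0,0,-0.015],"twist":0},{"gripper":90,"travel":[0,0,-0.02],"twist":0},{"gripper":90,"travel":[0,0,-0.02],"twist":0},{"gripper":90,"travel":[0,0,-0.02],"twist":0}]'
python3 -m handwheel '[{"gripper":0,"travel":[0,-0.01,-0.03],"twist":0},{"gripper":0,"travel":[0,-0.01,-0.03],"twist":0},{"gripper":0,"travel":[-0.01,-0.01,-0.025],"twist":0},{"gripper":0,"travel":[-0.03,0,0],"twist":0},{"gripper":0,"travel":[-0.03,0,0],"twist":0}]'
python3 - <<'E'
from h import *
f=env.grab_frame("wrist"); a=f["frame"][:,:,::-1].copy();cv2.imwrite("pics/w6.png",a)
g=env.grab_frame("top")["frame"][:,:,::-1].copy();cv2.imwrite("pics/t6.png",g)
cv2.imwrite("pics/v8.png",np.hstack([cv2.resize(a,(400,300)),cv2.resize(g[150:330,110:350],(400,300))]))
W=(f["intrinsics"],f["extrinsics"])
gr=cv2.cvtColor(a,6)
h=cv2.HoughCircles(gr,cv2.HOUGH_GRADIENT,1,30,param1=120,param2=22,minRadius=20,maxRadius=45)
for x,y,r in h[0][:8]: print(x,y,r,plane((x,y),129,*W).round(1), r*(W[1][2,3]-129)/W[0][0,0])
for d in env.pinpoint("top","lane_can_a_centre"): print(d["uv"],d["confidence"],plane(d["uv"],66,*C["top"]).round(1))
# drum from top
hs=cv2.cvtColor(g,40); m=cv2.inRange(hs,(8,150,150),(22,255,255))>0
for b,s,c in blob(m)[:3]:
  if s>30:
    p=plane(c,195,*C["top"]); v=p[:2]-[489,-295.5]; print("bar",s,p.round(),np.rad2deg(np.arctan2(v[1],v[0])))
E
```

```text
time_s: 20.85
ee_pos: [439.7, 90.6, 278.7]
ee_rot: [180.0, 0.0, 90.1]
force: [-0.5, -0.1, -0.4]
gripper_width: 82.0
time_s: 21.27
ee_pos: [439.5, 90.5, 360.9]
ee_rot: [180.0, 0.0, 90.1]
force: [1.5, 1.2, 0.3]
gripper_width: 81.9
time_s: 21.68
ee_pos: [409.2, 20.4, 447.1]
ee_rot: [179.7, -0.0, 90.2]
force: [0.6, -0.7, -0.2]
gripper_width: 51.5
284.5 114.5 32.2 [438.3  90.9 129. ] 32.36412445645469
281.5 16.5 31.1 [432.9 176.1 129. ] 31.258517363146535
447.5 20.5 34.4 [582.7 173.6 129. ] 34.575338643071
275.5 59.5 32.2 [428.4 140.4 129. ] 32.36412445645469
275.5 253.5 26.6 [432.9 -58.7 129. ] 26.735580822670777
269.5 215.5 22.4 [425.4 -13.8 129. ] 22.514172618065242
[261.1, 241.4] 0.84 [434.6 -56.8  66. ]
[203.4, 240.1] 0.48 [447.2  94.   66. ]
bar 67 [ 577. -278.  195.] 10.990548461300953
```

View pics/v8.png

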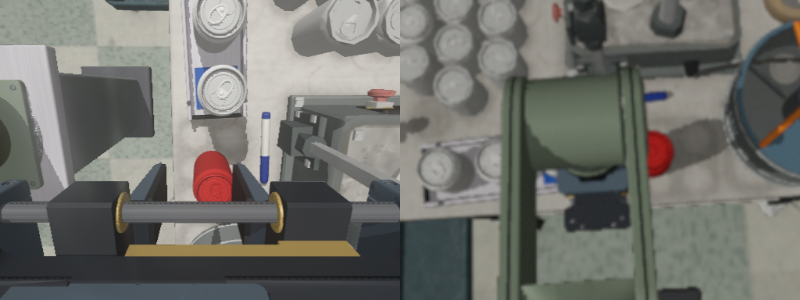

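Both views show the can standing on the pad at about (438.3, 90.9), under 2 mm from its middle, with the neighbour upright. Next I'll close the lid by turning it anticlockwise about 113°.

```bash
python3 -m handwheel '[{"gripper":0,"travel":[-0.025,0,0],"twist":0},{"gripper":0,"travel":[-0.03,0,0],"twist":0},{"gripper":0,"travel":[-0.03,0,0],"twist":0},{"gripper":0,"travel":[-0.03,0,0],"twist":0},{"gripper":0,"travel":[-0.03,0,0],"twist":0}]'
python3 -m handwheel '[{"gripper":0,"travel":[-0.03,0,0],"twist":0},{"gripper":0,"travel":[-0.03,0,0],"twist":0},{"gripper":0,"travel":[-0.03,0.01,0],"twist":0},{"gripper":0,"travel":[-0.012,0.02,0],"twist":0},{"gripper":0,"travel":[0,0.02,0],"twist":0}]'
python3 -m handwheel '[{"gripper":0,"travel":[0,0.013,0],"twist":0},{"gripper":0,"travel":[0,0,0.015],"twist":0},{"gripper":0,"travel":[0,0,0.015],"twist":0},{"gripper":0,"travel":[0,0,0],"twist":0},{"gripper":0,"travel":[0,0,0],"twist":0}]'
python3 - <<'E'
from h import *
f=env.grab_frame("wrist"); a=f["frame"][:,:,::-1].copy();cv2.imwrite("pics/w7.png",a)
W=(f["intrinsics"],f["extrinsics"])
hs=cv2.cvtColor(a,40); m=cv2.inRange(hs,(5,170,120),(14,255,255))>0
for b,s,c in blob(m)[:4]:
  if s>30:
    p=plane(c,195,*W); v=p[:2]-[489,-295.5]; print("bar",s,c.round(),p.round(),np.rad2deg(np.arctan2(v[1],v[0])))
E
```

```text
time_s: 22.25
ee_pos: [410.0, -124.8, 444.8]
ee_rot: [180.0, -0.0, 90.1]
force: [0.8, 0.7, 0.8]
gripper_width: 6.1
time_s: 22.67
ee_pos: [460.9, -228.2, 444.5]
ee_rot: [180.0, 0.0, 89.9]
force: [0.4, -0.4, 0.1]
gripper_width: 0.3
time_s: 23.08
ee_pos: [473.2, -225.4, 414.2]
ee_rot: [-179.9, -0.1, 90.1]
force: [0.6, 0.3, -0.1]
gripper_width: 0.7
bar 254 [215. 223.] [ 443. -228.  195.] 124.42230850392629
bar 189 [380. 290.] [ 568. -283.  195.] 8.739224167578367
```

```bash
python3 -m handwheel '[{"gripper":0,"travel":[-0.007,0.0095,0],"twist":0},{"gripper":0,"travel":[-0.007,0.0095,0],"twist":0},{"gripper":0,"travel":[0,0,0.016],"twist":0},{"gripper":0,"travel":[0,0,0.015],"twist":0},{"gripper":0,"travel":[0,0,0],"twist":0}]'
python3 - <<'E'
import numpy as np
from workcell import env
p=env.state()["ee_pos"];print(p)
phi=[105,125,143,161,179,195,209,219];R=[63,69]+[72]*6
P=[[p[1],p[0]]]+[[-295.5+r*np.sin(np.deg2rad(f)),489+r*np.cos(np.deg2rad(f))] for f,r in zip(phi,R)]
print(np.round(np.diff(P,axis=0)/5,1).tolist())
E
```

```text
time_s: 23.55
ee_pos: [491.6, -239.9, 382.3]
ee_rot: [-179.8, -0.1, 90.1]
force: [-1.3, 0.2, -0.7]
gripper_width: 0.3
[ 491.6360543  -239.88928042  382.31970742]
[[1.0, -3.8], [-0.9, -4.7], [-2.6, -3.6], [-4.0, -2.1], [-4.4, -0.8], [-4.0, 0.5], [-3.3, 1.3], [-2.1, 1.4]]
```

```bash
python3 -m handwheel '[{"gripper":0,"travel":[0.001,-0.0038,0],"twist":0},{"gripper":0,"travel":[0.001,-0.0038,0],"twist":0},{"gripper":0,"travel":[0.001,-0.0038,0],"twist":0},{"gripper":0,"travel":[0.001,-0.0038,0],"twist":0},{"gripper":0,"travel":[0.001,-0.0038,0],"twist":0}]'
python3 -m handwheel '[{"gripper":0,"travel":[-0.0009,-0.0047,0],"twist":0},{"gripper":0,"travel":[-0.0009,-0.0047,0],"twist":0},{"gripper":0,"travel":[-0.0009,-0.0047,0],"twist":0},{"gripper":0,"travel":[-0.0009,-0.0047,0],"twist":0},{"gripper":0,"travel":[-0.0009,-0.0047,0],"twist":0}]'
python3 -m handwheel '[{"gripper":0,"travel":[-0.0026,-0.0036,0],"twist":0},{"gripper":0,"travel":[-0.0026,-0.0036,0],"twist":0},{"gripper":0,"travel":[-0.0026,-0.0036,0],"twist":0},{"gripper":0,"travel":[-0.0026,-0.0036,0],"twist":0},{"gripper":0,"travel":[-0.0026,-0.0036,0],"twist":0}]'
python3 -m handwheel '[{"gripper":0,"travel":[-0.004,-0.0021,0],"twist":0},{"gripper":0,"travel":[-0.004,-0.0021,0],"twist":0},{"gripper":0,"travel":[-0.004,-0.0021,0],"twist":0},{"gripper":0,"travel":[-0.004,-0.0021,0],"twist":0},{"gripper":0,"travel":[-0.004,-0.0021,0],"twist":0}]'
python3 -m handwheel '[{"gripper":0,"travel":[-0.0044,-0.0008,0],"twist":0},{"gripper":0,"travel":[-0.0044,-0.0008,0],"twist":0},{"gripper":0,"travel":[-0.0044,-0.0008,0],"twist":0},{"gripper":0,"travel":[-0.0044,-0.0008,0],"twist":0},{"gripper":0,"travel":[-0.0044,-0.0008,0],"twist":0}]'
python3 -m handwheel '[{"gripper":0,"travel":[-0.004,0.0005,0],"twist":0},{"gripper":0,"travel":[-0.004,0.0005,0],"twist":0},{"gripper":0,"travel":[-0.004,0.0005,0],"twist":0},{"gripper":0,"travel":[-0.004,0.0005,0],"twist":0},{"gripper":0,"travel":[-0.004,0.0005,0],"twist":0}]'
python3 -m handwheel '[{"gripper":0,"travel":[-0.0033,0.0013,0],"twist":0},{"gripper":0,"travel":[-0.0033,0.0013,0],"twist":0},{"gripper":0,"travel":[-0.0033,0.0013,0],"twist":0},{"gripper":0,"travel":[-0.0025,0.001,0],"twist":0},{"gripper":0,"travel":[0,0,0],"twist":0}]'
cat > bars.py <<'E'
from h import *
import sys
f=env.grab_frame("wrist"); a=f["frame"][:,:,::-1].copy();cv2.imwrite(f"pics/{sys.argv[1]}.png",a)
W=(f["intrinsics"],f["extrinsics"])
m=cv2.inRange(cv2.cvtColor(a,40),(5,170,120),(14,255,255))>0
for b,s,c in blob(m)[:2]:
  if s>30:
    p=plane(c,195,*W); v=p[:2]-[489,-295.5]; print("bar",s,c.round(),p.round(),np.rad2deg(np.arctan2(v[1],v[0]))%360)
E
python3 bars.py w8
```

```text
time_s: 23.97
ee_pos: [472.5, -235.2, 384.6]
ee_rot: [179.9, 0.0, 90.1]
force: [0.1, 0.8, -0.2]
gripper_width: 0.5
time_s: 24.38
ee_pos: [449.3, -240.1, 384.2]
ee_rot: [179.9, 0.0, 90.1]
force: [3.4, 0.6, 1.5]
gripper_width: 0.6
time_s: 24.8
ee_pos: [430.9, -253.1, 383.4]
ee_rot: [-179.9, -0.0, 90.1]
force: [2.1, 0.9, -0.6]
gripper_width: 0.3
time_s: 25.22
ee_pos: [420.7, -273.3, 383.6]
ee_rot: [-180.0, -0.0, 90.1]
force: [1.8, 1.8, 0.2]
gripper_width: 1.0
time_s: 25.63
ee_pos: [416.9, -295.4, 383.7]
ee_rot: [-180.0, -0.0, 90.1]
force: [0.6, 2.8, 0.6]
gripper_width: 0.8
time_s: 26.05
ee_pos: [419.6, -315.3, 383.7]
ee_rot: [-180.0, -0.0, 90.1]
force: [0.3, 2.0, -0.4]
gripper_width: 0.8
time_s: 26.47
ee_pos: [424.6, -328.0, 383.7]
ee_rot: [180.0, 0.1, 90.1]
force: [-0.3, 0.5, 0.3]
gripper_width: 0.4
bar 250 [327.  31.] [ 460. -213.  195.] 109.1971966666602
bar 91 [302. 224.] [ 452. -320.  195.] 213.36581210518455
```

```bash
python3 -m handwheel '[{"gripper":0,"travel":[-0.0038,0.0024,0],"twist":0},{"gripper":0,"travel":[-0.0038,0.0025,0],"twist":0},{"gripper":0,"travel":[-0.0038,0.0027,0],"twist":0},{"gripper":0,"travel":[-0.0035,0.0027,0],"twist":0},{"gripper":0,"travel":[-0.0026,0.0023,0],"twist":0}]'
python3 -m handwheel '[{"gripper":0,"travel":[0,0,0],"twist":0},{"gripper":0,"travel":[0,0,0],"twist":0}]'
python3 bars.py w9
```

```text
time_s: 26.93
ee_pos: [437.4, -345.3, 383.8]
ee_rot: [-180.0, 0.0, 90.1]
force: [-1.6, 2.0, 1.4]
gripper_width: 0.8
time_s: 27.1
ee_pos: [437.3, -345.4, 383.7]
ee_rot: [180.0, 0.1, 90.1]
force: [0.3, 0.4, -0.6]
gripper_width: 0.5
bar 238 [265.  22.] [ 441. -226.  195.] 124.57679466563222
bar 97 [291. 219.] [ 458. -334.  195.] 231.1266118165442
```

```bash
python3 -m handwheel '[{"gripper":0,"travel":[-0.0025,0.0024,0],"twist":0},{"gripper":0,"travel":[-0.0025,0.0025,0],"twist":0},{"gripper":0,"travel":[0,0,0],"twist":0},{"gripper":0,"travel":[0.008,-0.004,0],"twist":0},{"gripper":0,"travel":[0,0,-0.02],"twist":0}]'
python3 -m handwheel '[{"gripper":0,"travel":[0,-0.01,-0.03],"twist":0},{"gripper":0,"travel":[0,-0.03,-0.02],"twist":0},{"gripper":0,"travel":[0,-0.03,-0.01],"twist":0},{"gripper":0,"travel":[0,-0.03,0],"twist":0},{"gripper":0,"travel":[0,0,0],"twist":0}]'
python3 -m handwheel '[{"gripper":0,"travel":[0,0,0],"twist":0}]'
python3 bars.py w10
python3 - <<'E'
from h import *
g=env.grab_frame("top")["frame"][:,:,::-1].copy();cv2.imwrite("pics/t10.png",g)
for n in ("pics/top0.png","pics/t10.png"):
  m=cv2.inRange(cv2.cvtColor(cv2.imread(n),40),(8,150,150),(22,255,255))>0
  for b,s,c in blob(m)[:3]:
    if s>30:
      p=plane(c,195,*C["top"]); v=p[:2]-[489,-295.5]; print(n,s,c,np.rad2deg(np.arctan2(v[1],v[0]))%360)
E
```

```text
time_s: 27.57
ee_pos: [436.8, -340.4, 400.3]
ee_rot: [-179.6, -0.3, 90.1]
force: [-0.2, 0.9, -0.7]
gripper_width: 0.2
time_s: 27.98
ee_pos: [334.1, -340.9, 465.1]
ee_rot: [-179.9, 0.1, 89.9]
force: [-0.8, 1.4, -0.4]
gripper_width: 0.3
time_s: 28.07
ee_pos: [336.7, -341.4, 464.4]
ee_rot: [179.9, 0.1, 90.0]
force: [0.9, -0.2, 0.5]
gripper_width: 0.7
bar 768 [386. 214.] [ 453. -357.  195.] 239.5600157723526
bar 592 [394.  75.] [ 446. -241.  195.] 128.31912876602294
pics/top0.png 124 [389.77419355 216.59677419] 245.94657124657755
pics/top0.png 95 [339.88421053 227.63157895] 130.62472914515067
pics/t10.png 110 [338.26363636 226.04545455] 126.55902110163902
pics/t10.png 81 [383.33333333 216.16049383] 241.53404027867555
```

```bash
python3 -m handwheel '[{"gripper":0,"travel":[0,0.025,0],"twist":0},{"gripper":0,"travel":[0,0.025,0],"twist":0},{"gripper":0,"travel":[0,0.025,0.01],"twist":0},{"gripper":0,"travel":[0,0.025,0.02],"twist":0},{"gripper":0,"travel":[0,0,0.025],"twist":0}]'
python3 -m handwheel '[{"gripper":0,"travel":[0,0,0.02],"twist":0},{"gripper":0,"travel":[0,0,0.005],"twist":0},{"gripper":0,"travel":[0,0,0],"twist":0}]'
python3 -m handwheel '[{"gripper":0,"travel":[-0.0025,0.002,0],"twist":0},{"gripper":0,"travel":[-0.0025,0.002,0],"twist":0},{"gripper":0,"travel":[-0.0025,0.002,0],"twist":0},{"gripper":0,"travel":[-0.0025,0.002,0],"twist":0},{"gripper":0,"travel":[-0.0025,0.0017,0],"twist":0}]'
python3 -m handwheel '[{"gripper":0,"travel":[0,0,0],"twist":0},{"gripper":0,"travel":[0.008,-0.004,0],"twist":0},{"gripper":0,"travel":[0,0,-0.02],"twist":0},{"gripper":0,"travel":[0,-0.01,-0.03],"twist":0},{"gripper":0,"travel":[-0.02,-0.03,-0.02],"twist":0}]'
python3 -m handwheel '[{"gripper":0,"travel":[-0.03,-0.03,-0.01],"twist":0},{"gripper":0,"travel":[-0.035,-0.02,0],"twist":0},{"gripper":0,"travel":[-0.035,-0.02,0],"twist":0},{"gripper":0,"travel":[-0.035,-0.02,0],"twist":0},{"gripper":0,"travel":[-0.035,-0.02,0],"twist":0}]'
python3 -m handwheel '[{"gripper":0,"travel":[0,0,0],"twist":0},{"gripper":0,"travel":[0,0,0],"twist":0}]'
python3 - <<'E'
from h import *
g=env.grab_frame("top")["frame"][:,:,::-1].copy();cv2.imwrite("pics/t11.png",g)
for n in ("pics/top0.png","pics/t11.png"):
  m=cv2.inRange(cv2.cvtColor(cv2.imread(n),40),(8,150,150),(22,255,255))>0
  for b,s,c in blob(m)[:3]:
    if s>30:
      p=plane(c,195,*C["top"]); v=p[:2]-[489,-295.5]; print(n,s,c,np.rad2deg(np.arctan2(v[1],v[0]))%360)
cv2.imwrite("pics/v9.png",np.vstack([cv2.resize(cv2.imread(n)[150:310,110:430],(600,300),interpolation=2) for n in ("pics/top0.png","pics/t11.png")]))
E
```

```text
time_s: 28.58
ee_pos: [443.0, -341.8, 408.4]
ee_rot: [179.7, 0.1, 90.2]
force: [-0.0, -0.3, 0.3]
gripper_width: 0.5
time_s: 28.83
ee_pos: [438.7, -341.4, 381.6]
ee_rot: [-179.8, -0.2, 90.1]
force: [-0.4, 0.3, 0.3]
gripper_width: 0.9
time_s: 29.25
ee_pos: [447.8, -354.5, 384.8]
ee_rot: [179.9, 0.0, 90.0]
force: [-1.3, 2.6, 2.6]
gripper_width: 0.5
time_s: 29.67
ee_pos: [405.4, -364.3, 455.3]
ee_rot: [179.8, -0.0, 90.3]
force: [-0.2, -0.8, 0.6]
gripper_width: 0.5
time_s: 30.08
ee_pos: [293.7, -536.0, 463.6]
ee_rot: [180.0, 0.0, 90.1]
force: [0.4, -1.0, -0.2]
gripper_width: 0.4
time_s: 30.25
ee_pos: [293.9, -536.3, 462.5]
ee_rot: [-180.0, -0.1, 89.9]
force: [-0.5, -0.2, -0.4]
gripper_width: 0.3
pics/top0.png 124 [389.77419355 216.59677419] 245.94657124657755
pics/top0.png 95 [339.88421053 227.63157895] 130.62472914515067
pics/t11.png 124 [389.92741935 216.36290323] 246.4826290298958
pics/t11.png 104 [339.375      228.35576923] 130.88241765321212
```

View pics/v9.png

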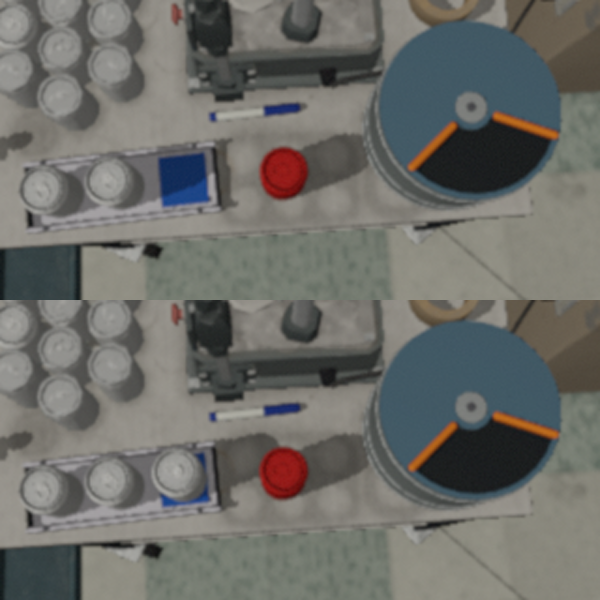

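The lower (final) frame matches the upper (start) frame. The lid bars are within 0.6° of where they began, the lane cans haven't moved, and the can stands upright on the pad. Handing in.

```bash
python3 -c "
from workcell import env
print(env.job_done())"
```

```text
the job is handed in; nothing more can be done
None
```

The can is standing on the blue pad, the lid is closed again, and I handed the job in at about 30 s of the 72 s. The hand-in gave no verdict.

**What I did:** I turned the lid anticlockwise and saw a low cap in the far bay and another in the right bay, so the can had to be in the left bay. I found it by camera rather than by touch. I lifted it straight out, carried it round the front of the seamer, set it down and let go. Then I kept turning the lid the same way, a full turn in all, until its opening was back over the blank plate.

**Last checks:**
- **Can:** seen at about (438.3, 90.9) mm, within 2 mm of the measured pad middle, and upright.
- **Lane cans, red can and tape roll:** they look unmoved compared with the first picture.
- **Lid:** its bars are within 0.6° of their starting angles, which is under 1 mm at the opening.
- **Arm:** clear of everything, with no contact force showing.

**Disagreements:**
- **Lid nudge:** a small push just before the grasp hardly moved the lid, but the fingers still passed cleanly.
- **Lid closing:** my first attempt left it about 4° short on the top camera and about 2° on the wrist camera, so I pushed it once more.
- **Network readings:** a few of the point-finder's readings were wrong; one took the red can for a lane can. I used positions from my own image measurements instead.

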